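# Take the caddy off its hook and load the tea tin

## Robot

A 6-joint arm with a two-finger parallel gripper is mounted at the origin on a cart in front of the work surface, level with it; the furniture and walls round the work are solid. World frame = base frame: x ahead of the robot, y to its left, z up, the work surface at z = 0. Lengths are in m, angles in rad, forces in N, time in s.
With the tool pointing down it reaches from about 0.3 to 0.875 m from the base axis. Payload 4.2 kg.
Tool frame: the origin (TCP) lies on the centre line of the jaws, within the pads' length; the fingertips stand 22 mm ahead of it and the grasp point (between the pads) lies 3 mm ahead of it (bot.tips_ahead is the distance from the TCP to the fingertips, in m); z points along the fingers, y is the line along which they close (so a half turn about z gives the same grasp; the last joint's range is limited). The gripper opens to 85 mm and grips with 20 to 120 N. Pads are 22 mm wide; open, the fingers measure 114 mm over their backs; the gripper's body (76 mm by 85 mm) begins 54 mm behind the grasp point. The pads swing forward as they close: fully open they stand 13 mm farther back than shut.
Start: joints at [1.207, 0.32, 1.565, -0, 1.257, -0.02], TCP at [0.194, 0.541, 0.253] pointing down, gripper open.
Joint ranges: [-3.11, 3.11], [-0.84, 2.01], [0.21, 2.61], [-1.34, 4.49], [0.05, 2.63], [-2.56, 2.56]. Speed limits (rad/s): [2.57, 2.57, 3.14, 3.14, 3.14, 3.14].

## Interface

Orientations are given as a rotation vector (axis times angle).
In Python, from plant import bot gives the robot as it stands. The module is installed in compiled form; this text tells all that it offers.
- The arm moves only by the tool arm_command, never from a script. Its argument "series" is a list of rows, each a list of 3 entries, a list of its own where there are three numbers: the shift along the tool's x, y, z as a fraction of full scale, then the turn, a rotation vector about the tool's x, y, z as a fraction of full scale, then the closure, from 0 (fully open) to 1 (shut). In form: [[[tx, ty, tz], [wx, wy, wz], fingers], ...]. A call has 1 to 5 rows; each row is the pose to reach, as a shift and turn from the pose commanded when the call began, along the tool's axes at that moment; what a row does not reach only later rows make up. Full scale, the value 1, is 300 mm for a shift and 30 degrees for a turn. A row lasts 1/12 s, in which the tool goes at most 41.7 mm and 7.16 degrees, less where a joint would pass 70% of its speed; a pose out of reach is approached as far as the arm can. A call with a number of a shift or a turn outside -1 to 1 is refused whole. A call with a gripper value outside its range is refused whole. The fingers move at their own pace and stop on an object; "force" is the grip in N (left out, the last holds). Time passes only in rows, so rows that repeat a pose let the fingers close. It gives the time, the measured TCP pose, the force, the opening and the grip force at its end, in the units of the state.
- bot.sense(): the state, without advancing time (a new reading comes with each control period).
- bot.read_camera(name): name is "scene" or "side" or "wrist"; returns (picture, depth): 400x640x3 uint8, blue, green, red; 400x640 float32, m along the optical axis (not along the pixel's ray), 0 where there is no reading.
- bot.calibration(name): a dict with "vertical_fov" (degrees; the focal length in pixels is half the picture's height over the tangent of half this angle, whatever the lens; pixels are square), "cx", "cy" (the principal point, pixels), "cam_to_world" (4x4, takes a point from camera to world coordinates); the wrist camera has in their place "mount" (4x4, takes a point from camera to tool coordinates, whose origin is the TCP and whose axes are the flange's). Camera axes: x right, y down, z forward; pixel columns grow to the right and rows downward; lengths in m; the calibration is good to about 2 mm. A picture is of the moment at which its call begins: read the wrist's pose just before it. calibration takes no time and is no camera call.
- bot.sign_off(): hands the job in; it is judged then, once.
Trained networks look in the newest picture that a camera, given by its name, has taken for a name from the list of things; names that differ only in an ending like _2 or _b are one class to them, and where a whole thing is asked for, a point or a joint stands for the part that bears it (a point fixed in the world has none). Each returns a list of dicts, best first, with "p" (0 to 1); they miss things now and then, are a little off and sometimes report something else, mostly with a low value. They report only what shows in the picture. A call takes as long as a camera call. They do not tell look-alikes from the thing itself.
- bot.trace(target, camera): "pixels" (400x640 bool, what is visible of it) and "centre" ([column, row] in pixels, amid what is visible of it).
- bot.landmark_of(target, camera): "centre" ([column, row] in pixels: a listed point, or the origin of a listed thing).
The state is a dict: "time": time; "q": joint angles; "qd": joint speeds; "joint_torque": joint torques, N m; "ee_pos": TCP position; "ee_rot": TCP orientation; "contact_force": force on the tool from outside, world axes, zero at the start; "ft_torque": the same for the moment, N m; "width": finger opening in m; "gripper_force": force on a finger pad.
Only numpy, scipy, OpenCV 4.12 (cv2) and the standard library are available. Lean on these libraries where they do the work, as an engineer would, in place of code of your own. Each camera call takes 0.05 s, during which the arm holds its last target. There are 200 camera calls.

## Task

Take the blue caddy off the hook stand (raise it past the upturned tip before you pull it away) and stand it on the cork mat, centred, with its long side along the mat's long side. Once the caddy stands there on its own, still empty, put the dark green tea tin upright inside it, on its floor. Leave the egg timer and the flowered mug where they are.

Things in the scene. Friction and masses are not known exactly. Their poses are not given: they have to be found in the camera images.
- hook_stand: Dark steel stand, fixed. Origin on the worktop under its post; z up, the hook points to its -x. Post 12 (x) x 16 mm (y), top at z 211 mm. Foot plate 12 mm high, 140 mm in y, x = -10 to +100 mm. A rubber cross bar on the post (90 mm in y, z = 78 to 92 mm, front face x = -16 mm) is what the hanging caddy's back leans against.
- hook_tip (a point): Top of the hook's black tip (11 mm ball), 41.5 mm above the hook's seat, at x = -53, z = 241.5 mm in the stand's frame.
- hook_seat (a point): Middle of the hook's seat: upper side (stand z = 200 mm) of the 8 mm round rod that runs from the post towards the stand's -x and turns straight up at x = -53 mm.
- caddy: Blue caddy, a tray with a tall back, about 280 g, 120 (x) x 150 mm (y), origin under the middle of its floor, z up. Floor 4 mm, front and side walls 4 mm thick, 40 mm high. Inside 110 (x) x 142 mm (y). Starts hanging on the hook, level and square to the stand, its front (-x) to the side the hook points to, underside 50 mm above the worktop.
- caddy_top (a point): Middle of the upper edge of the caddy's flat back plate (x = 57, z = 170 mm in the caddy's frame). The plate is 6 mm thick and 150 mm wide in y; its solid parts left and right of the window (20 to 75 mm from the middle) can be pinched from above through the thickness.
- caddy_window (a point): Middle of the upper edge of the window in the back plate (caddy z = 150 mm), which hangs on the hook's seat. The window is 40 mm wide and reaches down to z = 70 mm: the caddy comes free when raised more than 42 mm, and the window's lower edge meets the hook's rod when raised 72 mm.
- caddy_floor (a point): Middle of the caddy's inner floor, 4 mm above its underside; axes as the caddy.
- cork_mat: Cork mat fixed on the worktop, 180 mm (x) by 210 mm (y, its long side), 5 mm thick; origin under its centre, z up.
- tea_tin: Round dark green tea tin with a fixed lid and a little pale knob, loose, 130 g; body 66 mm in diameter, lid 68 mm in diameter from 71 to 76 mm height, knob to 88 mm. Origin under its centre, z up.
- egg_timer: Red and white egg timer, about 60 mm across and 52 mm high; bystander, loose. Origin under its centre.
- mug_floral: Tall white mug with red flowers, 69 x 92 mm with its handle, 118 mm high; bystander, loose. Origin under its centre; handle towards -y of its frame.
There are look-alikes about, which are no part of the job. Of the things that look like the tea_tin, the larger one is meant.

How it is judged:
By the outcome, as a careful person would: the job done as asked, in the order asked, and still so for the second after the job is handed in, with the robot touching nothing.
It also fails if it takes over 61 s, if anything falls off the work surface, if the arm or the gripper's body presses on something with over 40 N, if the wrist force passes 120 N, or if a joint passes its speed limit or range.

## Working session

There is one attempt and no reset: what is moved stays moved. The work goes in short steps, Python scripts to look and compute and a tool call to move; the robot and the scene stay as the last step left them, time stands still between calls to the robot, and variables do not carry over. Pictures are saved under pics/ and viewed, at most 10 in all, crops included, and the job is handed in when it is done.

Besides the shell and the picture viewer there is one more tool, called in YAML: its name, and indented under it one key for each argument. arm_command: Moves the arm, as the interface text tells. Its arguments: {"type":"object","properties":{"series":{"type":"array","items":{"type":"array"}},"force":{"type":"number"}},"required":["series"]}

```bash
mkdir -p pics; cat > h.py <<'E'
import numpy as np, cv2
from plant import bot
from scipy.spatial.transform import Rotation as R
def K(n):
    c=bot.calibration(n); return c,200/np.tan(np.radians(c['vertical_fov'])/2)
def T(n,s=None):
    c,f=K(n)
    if 'cam_to_world' in c: return np.array(c['cam_to_world'])
    s=s or bot.sense(); M=np.eye(4); M[:3,:3]=R.from_rotvec(s['ee_rot']).as_matrix(); M[:3,3]=s['ee_pos']
    return M@np.array(c['mount'])
def cloud(n,depth,s=None):
    c,f=K(n); v,u=np.mgrid[:400,:640]
    P=np.stack([(u-c['cx'])/f*depth,(v-c['cy'])/f*depth,depth],-1); M=T(n,s)
    return P@M[:3,:3].T+M[:3,3]
E
python3 - <<'E'
from h import *
print({k:np.round(v,3) for k,v in bot.sense().items()}, bot.tips_ahead)
ims=[]
for n in ['scene','side']:
    im,d=bot.read_camera(n); np.savez(n+'0.npz',im=im,d=d); cv2.imwrite(f'pics/{n}0.png',im)
    W=cloud(n,d); print(n,bot.calibration(n))
    for t in ['hook_stand','caddy','cork_mat','tea_tin','egg_timer','mug_floral']:
        for r in bot.trace(t,n)[:3]:
            m=r['pixels']&(d>0)
            if m.sum(): print(t,round(r['p'],2),np.round(r['centre']),m.sum(),np.round(np.median(W[m],0),3),np.round(np.percentile(W[m],2,0),3),np.round(np.percentile(W[m],98,0),3))
E
```

```text
{'time': np.float64(0.0), 'q': array([ 1.207,  0.32 ,  1.566,  0.   ,  1.257, -0.02 ]), 'qd': array([-0.001, -0.001,  0.   , -0.002, -0.001,  0.002]), 'joint_torque': array([ 1.0000e-03, -4.1551e+01, -2.3417e+01,  0.0000e+00,  8.0000e-03,
       -0.0000e+00]), 'ee_pos': array([0.194, 0.541, 0.252]), 'ee_rot': array([-5.370e-01, -3.095e+00,  3.000e-03]), 'contact_force': array([-0.376,  0.42 , -0.251]), 'ft_torque': array([-0.004,  0.073,  0.031]), 'gripper_force': np.float64(0.0), 'width': np.float64(0.086)} 0.022
scene {'vertical_fov': 47.99143055564666, 'cx': 314.9457224043137, 'cy': 193.98323412553273, 'cam_to_world': array([[ 0.37202233, -0.55364161,  0.74503715, -0.34912677],
       [-0.92820041, -0.21619286,  0.30282774, -0.39239998],
       [-0.00658633, -0.80420247, -0.59431894,  0.87743732],
       [ 0.        ,  0.        ,  0.        ,  1.        ]])}
hook_stand 0.83 [267. 177.] 238 [0.595 0.14  0.136] [0.541 0.089 0.009] [0.705 0.156 0.236]
caddy 0.7 [259. 195.] 3519 [0.565 0.143 0.088] [0.453 0.06  0.052] [0.592 0.218 0.217]
cork_mat 0.8 [313. 268.] 3924 [ 0.429 -0.069  
[... 1035 characters left out ...]
6  0.061 0.05 ] [0.59  0.221 0.22 ]
caddy 0.69 [313. 292.] 4495 [0.532 0.141 0.055] [0.459 0.059 0.046] [0.591 0.221 0.22 ]
cork_mat 0.94 [374. 244.] 5049 [ 0.435 -0.059  0.005] [ 0.349 -0.166  0.001] [0.528 0.034 0.009]
tea_tin 0.91 [280. 238.] 461 [0.658 0.022 0.058] [ 0.638 -0.01   0.007] [0.685 0.037 0.066]
tea_tin 0.9 [408. 177.] 781 [ 0.396 -0.239  0.075] [ 0.365 -0.285  0.005] [ 0.426 -0.224  0.085]
tea_tin 0.41 [316. 292.] 4433 [0.533 0.141 0.055] [0.46  0.059 0.05 ] [0.591 0.221 0.22 ]
egg_timer 0.94 [357. 170.] 368 [ 0.538 -0.246  0.034] [ 0.513 -0.277  0.006] [ 0.564 -0.23   0.052]
mug_floral 0.69 [281. 192.] 939 [ 0.7   -0.086  0.083] [ 0.676 -0.154  0.008] [ 0.73  -0.072  0.118]
```

```bash
python3 - <<'E'
from h import *
W={}
for n in ['scene','side']:
    z=np.load(n+'0.npz'); d=z['d'];W=cloud(n,d); ok=d>0
    X,Y,Z=W[...,0],W[...,1],W[...,2]
    # mat
    def rect(m,l):
        p=np.float32(W[m][:,:2]); r=cv2.minAreaRect(p); print(n,l,m.sum(),np.round(r[0],4),np.round(r[1],4),round(r[2],2))
    hsv=cv2.cvtColor(z['im'],cv2.COLOR_BGR2HSV)
    r=bot.trace('cork_mat',n)[0]['pixels'] if 0 else None
    # caddy back plate
    m=ok&(Z>.12)&(Z<.205)&(X>.54)&(X<.63)&(Y>.04)&(Y<.24)&(hsv[...,1]>80)&(abs(hsv[...,0].astype(int)-110)<20)
    if m.sum()>20:
        p=W[m]; A=np.c_[p[:,1],np.ones(len(p))]; k=np.linalg.lstsq(A,p[:,0],rcond=None)[0]
        print(n,'plate front x = %.4f*y+%.4f'%tuple(k), np.percentile(p,[1,99],0).round(4).tolist())
    m=ok&(Z>.205)&(Z<.23)&(X>.54)&(X<.63)&(Y>.04)&(Y<.24)&(hsv[...,1]>80)
    if m.sum()>20: p=W[m]; rect(m,'top'); print(p.mean(0).round(4))
    m=ok&(Z>.045)&(Z<.1)&(X>.4)&(X<.63)&(Y>.03)&(Y<.25)&(hsv[...,1]>80)
    rect(m,'tray')
    for c,l in [((.395,-.255),'tinA'),((.66,.01),'tinB')]:
        m=ok&(abs(X-c[0])<.06)&(abs(Y-c[1])<.06)&(Z>.04); p=W[m]; print(n,l,'zmax',p[:,2].max().round(3)); 
        zt=p[:,2].max()-.012; q=p[abs(p[:,2]-zt)<.006]; print(cv2.minEnclosingCircle(np.float32(q[:,:2])))
a=cv2.imread('pics/scene0.png');b=cv2.imread('pics/side0.png')
cv2.imwrite('pics/both.png',np.vstack([a[60:360,60:640],b[60:360,60:640]]))
E
```

```text
scene plate front x = -0.2201*y+0.6087 [[0.5585, 0.0785, 0.1207], [0.5938, 0.2219, 0.2045]]
scene top 234 [0.565  0.1476] [0.0333 0.1468] 11.67
[0.5753 0.1512 0.2134]
scene tray 1687 [0.5227 0.137 ] [0.1271 0.148 ] 13.27
scene tinA zmax 0.092
((0.39335572719573975, -0.2573201358318329), 0.035294268280267715)
scene tinB zmax 0.068
((0.6613699793815613, 0.011407142505049706), 0.029598573222756386)
side plate front x = -0.2231*y+0.6102 [[0.5599, 0.0884, 0.1201], [0.5922, 0.2233, 0.2038]]
side top 258 [0.5656 0.1484] [0.0325 0.1479] 12.72
[0.5758 0.1582 0.2176]
side tray 3046 [0.5333 0.1415] [0.1327 0.1489] 13.16
side tinA zmax 0.091
((0.3958176374435425, -0.25720980763435364), 0.03496416285634041)
side tinB zmax 0.07
((0.6610985398292542, 0.01105134841054678), 0.027272731065750122)
```

View pics/both.png

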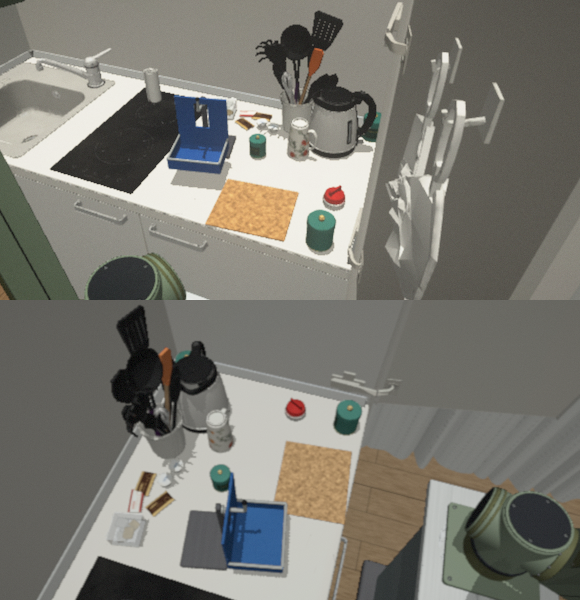

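The blue caddy hangs at scene (260,195) and the mat is at (313,268). There are three green tins: scene (380,291), a smaller one at (317,205), and something half hidden behind the kettle at about (432,186). The near one at (380,291) fits: its lid is about 68 mm across and it stands about 90 mm tall. I'll confirm that with a crop.

```bash
cat >> h.py <<'E'
def plan(pos,yaw,s=None):
    "yaw = world angle (deg) of the tool's y, tool down"
    s=s or bot.sense(); M=R.from_rotvec(s['ee_rot']).as_matrix(); a=np.radians(yaw)
    best=None
    for k in (0,np.pi):
        y=np.array([np.cos(a+k),np.sin(a+k),0]); z=np.array([0,0,-1.]); G=np.c_[np.cross(y,z),y,z]
        w=R.from_matrix(M.T@G).as_rotvec()
        if best is None or np.linalg.norm(w)<np.linalg.norm(best): best=w
    print('pos',np.round(s['ee_pos'],4),'shift',np.round(M.T@(np.array(pos)-s['ee_pos'])/.3,4),'turn',np.round(np.degrees(best)/30,4))
E
python3 - <<'E'
from h import *
for n in ['scene','side']:
    im,d=bot.read_camera(n);W=cloud(n,d)
    m=bot.trace('cork_mat',n)[0]['pixels']; c,f=K(n); M=T(n)
    v,u=np.nonzero(m); r=np.c_[(u-c['cx'])/f,(v-c['cy'])/f,np.ones(len(u))]@M[:3,:3].T
    p=M[:3,3]+r*((.005-M[2,3])/r[:,2])[:,None]
    h=cv2.minAreaRect(np.float32(p[:,:2])); print(n,'mat',h)
    X,Y,Z=W[...,0],W[...,1],W[...,2]; hsv=cv2.cvtColor(im,cv2.COLOR_BGR2HSV)
    a=np.radians(12.5); ex=np.array([np.cos(a),np.sin(a)]); ey=np.array([-np.sin(a),np.cos(a)])
    m=(d>0)&(Z>.12)&(Z<.23)&(X>.53)&(X<.63)&(Y>.04)&(Y<.25)&(hsv[...,1]>120)&(abs(hsv[...,0].astype(int)-110)<20)
    q=W[m][:,:2]; print('plate x',np.percentile(q@ex,[5,50,95]).round(4),'y',np.percentile(q@ey,[.3,99.7]).round(4))
    m=(d>0)&(Z>.045)&(Z<.1)&(X>.4)&(X<.63)&(Y>.03)&(Y<.25)&(hsv[...,1]>80); q=W[m][:,:2]
    print('tray x',np.percentile(q@ex,[.5,99.5]).round(4),'y',np.percentile(q@ey,[.5,99.5]).round(4))
    m=(d>0)&(Z>.223)&(Z<.26)&(X>.5)&(X<.65)&(Y>.08)&(Y<.2); q=W[m]
    if len(q): print('tip',q.mean(0).round(4),(q[:,:2].mean(0)@ex).round(4),(q[:,:2].mean(0)@ey).round(4),len(q))
im=bot.read_camera('scene')[0]
cv2.imwrite('pics/tins.png',cv2.resize(im[150:330,280:460],None,fx=3.3,fy=3.3,interpolation=cv2.INTER_CUBIC))
plan([.564,.186,.30],12.5)
E
```

```text
scene mat ((0.43877696990966797, -0.06233702600002289), (0.18688051402568817, 0.21408599615097046), 5.845910549163818)
plate x [0.5911 0.5946 0.5979] y [-0.0518  0.0932]
tray x [0.4776 0.5998] y [-0.0521  0.0943]
tip [0.5446 0.1396 0.2342] 0.5619 0.0185 23
side mat ((0.43894070386886597, -0.06493577361106873), (0.18102781474590302, 0.2125077098608017), 6.294109344482422)
plate x [0.5944 0.5951 0.5992] y [-0.0487  0.0963]
tray x [0.487  0.6048] y [-0.0512  0.0961]
tip [0.5464 0.1417 0.2363] 0.5641 0.0201 34
pos [0.1938 0.5413 0.2533] shift [-1.561  -0.6993 -0.1556] turn [ 1.0000e-04 -1.0000e-04  1.9267e+00]
```

View pics/tins.png

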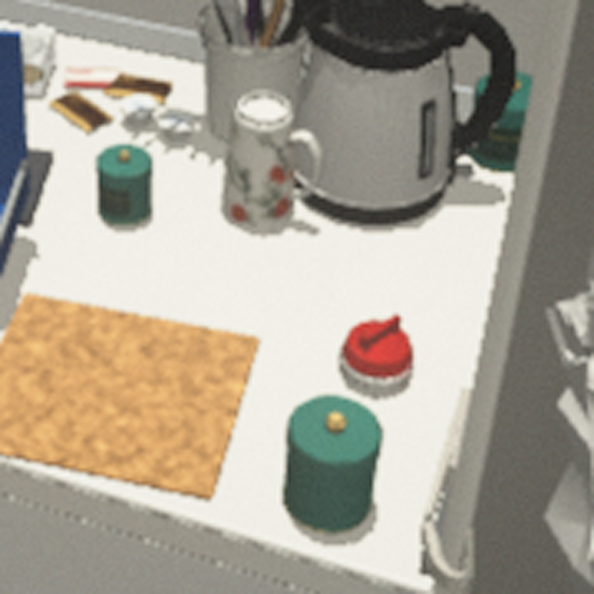

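The crop shows the near tin at crop (335,460), scene (381,290). It is clearly larger than the small one at crop (125,185), and its measured 68 mm lid and 88 mm height fit the description. The third, behind the kettle at crop (505,120), is half hidden and not within reach. The red timer is at crop (377,355) and the mug at (265,160). Now I'll move above the caddy.

arm_command:
  series:
    - [[-0.13, -0.06, -0.1], [0, 0, 0.2], 0]
    - [[-0.26, -0.12, -0.2], [0, 0, 0.4], 0]
    - [[-0.39, -0.17, -0.22], [0, 0, 0.6], 0]
    - [[-0.52, -0.23, -0.22], [0, 0, 0.8], 0]
    - [[-0.64, -0.28, -0.22], [0, 0, 1.0], 0]
  force: 80

```text
time: 1.37
ee_pos: [0.334, 0.4092, 0.3204]
ee_rot: [1.326, 2.847, 0.005]
contact_force: [-0.3, -0.6, 0.4]
width: 0.0856
gripper_force: 0.0
```

```bash
python3 - <<'E'
from h import *
plan([.5705,.1874,.32],12.5)
W=cloud('scene',np.load('scene0.npz')['d'])
p=W[170:200,422:443].reshape(-1,3); p=p[(p[:,2]>.02)&(p[:,2]<.15)]; print(np.percentile(p,[1,50,99],0).round(3))
E
```

```text
pos [0.334  0.4092 0.3204] shift [-1.0732  0.1276  0.0012] turn [ 0.0062 -0.0026  0.9189]
[[ 0.807 -0.318  0.021]
 [ 0.844 -0.297  0.076]
 [ 0.943 -0.255  0.139]]
```

arm_command:
  series:
    - [[-0.13, 0.015, 0], [0, 0, 0.2], 0]
    - [[-0.26, 0.03, 0], [0, 0, 0.4], 0]
    - [[-0.39, 0.046, 0], [0, 0, 0.6], 0]
    - [[-0.52, 0.06, 0], [0, 0, 0.8], 0]
    - [[-0.65, 0.077, 0], [0, 0, 0.92], 0]

```text
time: 1.78
ee_pos: [0.4776, 0.2746, 0.319]
ee_rot: [1.968, 2.449, 0.001]
contact_force: [0.3, 1.3, -0.2]
width: 0.0853
gripper_force: 0.0
```

```bash
python3 - <<'E'
from h import *
plan([.5705,.1874,.32],12.5)
E
```

```text
pos [0.4776 0.2746 0.319 ] shift [-0.3505  0.2398 -0.0035] turn [ 0.0008 -0.0006 -0.0022]
```

arm_command:
  series:
    - [[-0.12, 0.08, 0], [0, 0, 0], 0]
    - [[-0.23, 0.16, 0], [0, 0, 0], 0]
    - [[-0.35, 0.24, 0], [0, 0, 0], 0]
    - [[-0.35, 0.24, 0], [0, 0, 0], 0]
    - [[-0.35, 0.24, 0], [0, 0, 0], 0]

```text
time: 2.2
ee_pos: [0.5712, 0.1879, 0.318]
ee_rot: [-1.966, -2.449, 0.001]
contact_force: [0.9, 1.4, 0.3]
width: 0.0857
gripper_force: 0.0
```

```bash
python3 - <<'E'
from h import *
s=bot.sense(); im,d=bot.read_camera('wrist'); cv2.imwrite('pics/w1.png',im); W=cloud('wrist',d,s)
a=np.radians(12.5); ex=np.array([np.cos(a),np.sin(a)]); ey=np.array([-np.sin(a),np.cos(a)])
X,Y,Z=W[...,0],W[...,1],W[...,2]; hsv=cv2.cvtColor(im,cv2.COLOR_BGR2HSV)
m=(d>0)&(Z>.205)&(Z<.235)&(hsv[...,1]>100)&(abs(hsv[...,0].astype(int)-110)<20)
q=W[m]; print(m.sum(),'x',np.percentile(q[:,:2]@ex,[2,50,98]).round(4),'y',np.percentile(q[:,:2]@ey,[1,50,99]).round(4),'z',np.median(q[:,2]))
xx,yy=q[:,:2]@ex,q[:,:2]@ey; print('yaw corr deg',-np.degrees(np.polyfit(yy,xx,1)[0]),m.sum())
print('tcp',s['ee_pos'][:2]@ex,s['ee_pos'][:2]@ey)
for r in bot.landmark_of('caddy_top','wrist')[:1]+bot.landmark_of('hook_tip','wrist')[:1]: 
    c,f=K('wrist');M=T('wrist',s);ray=M[:3,:3]@[(r['centre'][0]-c['cx'])/f,(r['centre'][1]-c['cy'])/f,1]
    z=.22 ;p=M[:3,3]+ray*(z-M[2,3])/ray[2]; print(r['p'],r['centre'],p,p[:2]@ex,p[:2]@ey)
plan([.5705,.1874,.214],12.5)
E
```

```text
1108 x [0.5923 0.5953 0.5977] y [-0.0488  0.0427  0.0963] z 0.21953442661449044
yaw corr deg 0.14497344212831387 1108
tcp 0.5982928816110981 0.05980907430911685
0.72 [324.8, 254.8] [0.58045892 0.1501808  0.22      ] 0.5992047996357027 0.020986614857700807
0.91 [277.7, 271.1] [0.54636772 0.12765694 0.22      ] 0.5610466415743259 0.006375339628912923
pos [0.569  0.1905 0.3187] shift [-0.0113  0.0027  0.3491] turn [-0.0009 -0.0013  0.0085]
```

View pics/w1.png

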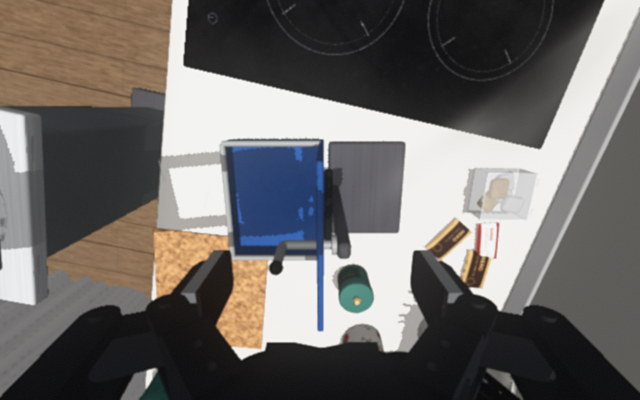

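The caddy's plate stands at column 321, midway between the fingers (205–435), with the hook at (275,255). The grasp spot is clear, so I'll go down and grip.

arm_command:
  series:
    - [[0, -0.003, 0.12], [0, 0, 0], 0]
    - [[0, -0.003, 0.24], [0, 0, 0], 0]
    - [[0, -0.003, 0.32], [0, 0, 0], 0]
    - [[0, -0.003, 0.36], [0, 0, 0], 0]
    - [[0, -0.003, 0.36], [0, 0, 0], 0]

```text
time: 2.77
ee_pos: [0.566, 0.1904, 0.2076]
ee_rot: [-1.956, -2.453, 0.009]
contact_force: [-0.1, -0.1, -0.8]
width: 0.0855
gripper_force: 0.0
```

arm_command:
  series:
    - [[0, 0, 0], [0, 0, 0], 1]
    - [[0, 0, 0], [0, 0, 0], 1]
    - [[0, 0, 0], [0, 0, 0], 1]
    - [[0, 0, 0], [0, 0, 0], 1]
    - [[0, 0, 0], [0, 0, 0], 1]
  force: 100

```text
time: 3.18
ee_pos: [0.5693, 0.1897, 0.2118]
ee_rot: [1.961, 2.453, 0.003]
contact_force: [-0.5, 0.7, -0.2]
width: 0.0253
gripper_force: 0.0
```

arm_command:
  series:
    - [[0, 0, 0], [0, 0, 0], 1]
    - [[0, 0, 0], [0, 0, 0], 1]
    - [[0, 0, 0], [0, 0, 0], 1]
    - [[0, 0, 0], [0, 0, 0], 1]
    - [[0, 0, 0], [0, 0, 0], 1]

```text
time: 3.6
ee_pos: [0.5694, 0.1895, 0.2112]
ee_rot: [1.962, 2.453, 0.002]
contact_force: [1.9, 0.4, 2.9]
width: 0.0045
gripper_force: 97.7
```

arm_command:
  series:
    - [[0, 0, -0.04], [0, 0, 0], 1]
    - [[0, 0, -0.08], [0, 0, 0], 1]
    - [[0, 0, -0.12], [0, 0, 0], 1]
    - [[0, 0, -0.16], [0, 0, 0], 1]
    - [[0, 0, -0.192], [0, 0, 0], 1]

```text
time: 4.02
ee_pos: [0.5686, 0.1894, 0.2682]
ee_rot: [-1.962, -2.453, 0.002]
contact_force: [0.3, -0.3, -3.4]
width: 0.0045
gripper_force: 98.0
```

```bash
python3 - <<'E'
from h import *
s=bot.sense(); print(s['ee_pos'],s['contact_force'],s['width'])
im,d=bot.read_camera('side'); cv2.imwrite('pics/s1.png',cv2.resize(im[150:390,180:480],None,fx=2,fy=2))
W=cloud('side',d); X,Y,Z=np.moveaxis(W,-1,0); hsv=cv2.cvtColor(im,cv2.COLOR_BGR2HSV)
a=np.radians(12.5); ex=np.array([np.cos(a),np.sin(a)]); ey=np.array([-np.sin(a),np.cos(a)])
m=(d>0)&(Z>.09)&(Z<.3)&(X>.42)&(X<.63)&(Y>.04)&(Y<.25)&(hsv[...,1]>120)&(abs(hsv[...,0].astype(int)-110)<20)
q=W[m]; x=q[:,:2]@ex;y=q[:,:2]@ey; print('ztop',np.percentile(q[:,2],99.5))
f=(x<.57)&(abs(y-.022)<.06)&(x>.5); A=np.c_[x[f],y[f],np.ones(f.sum())]; r=np.linalg.lstsq(A,q[f,2],rcond=None)[0]; print('floor slopes deg',np.degrees(r[:2]), 'z mid',r@[.54,.0215,1])
E
```

```text
[0.56864445 0.1893751  0.2682046 ] [ 0.28258487 -0.31728784 -3.43808072] 0.004492423455677154
ztop 0.2778926957504765
floor slopes deg [1.94767929 1.0459069 ] z mid 0.11107680518386057
```

View pics/s1.png

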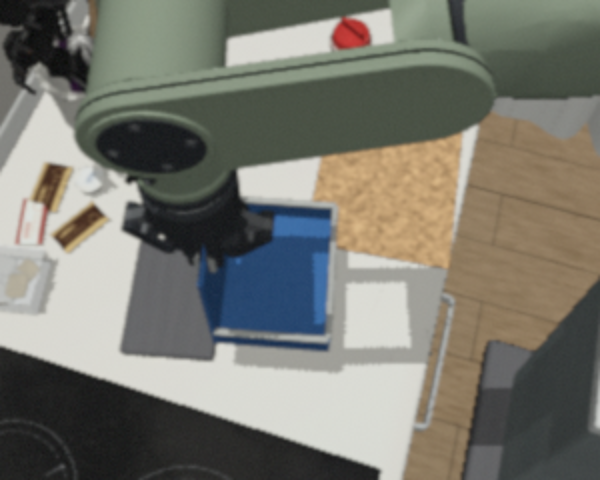

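The caddy is raised 57 mm and nearly level. Its tray spans (220–335, 205–345) in the crop, clear of everything. I'll pull it away along the stand's -x.

arm_command:
  series:
    - [[0, -0.06, 0], [0, 0, 0], 1]
    - [[0, -0.13, 0], [0, 0, 0], 1]
    - [[0, -0.2, 0], [0, 0, 0], 1]
    - [[0, -0.28, 0], [0, 0, 0], 1]
    - [[0, -0.36, 0], [0, 0, 0], 1]

```text
time: 4.48
ee_pos: [0.4622, 0.1653, 0.2672]
ee_rot: [-1.961, -2.452, 0.002]
contact_force: [-0.4, 0.4, -1.3]
width: 0.0044
gripper_force: 98.6
```

```bash
python3 - <<'E'
from h import *
s=bot.sense(); print(s['contact_force'],s['width'],s['gripper_force'])
def ax(deg): a=np.radians(deg); return np.array([np.cos(a),np.sin(a)]),np.array([-np.sin(a),np.cos(a)])
# grasp in caddy frame
ex,ey=ax(12.5); off=np.array([.057+.0005, .038])
ex,ey=ax(6.1); c=np.array([.4389,-.0637]); g=c+off[0]*ex+off[1]*ey; print(g)
plan([*g,.23],6.1)
E
```

```text
[-0.41822987  0.35469765 -1.285995  ] 0.00439755560334141 98.62814443185925
[ 0.4920364  -0.01980497]
pos [0.4622 0.1653 0.2672] shift [-0.624  -0.0382  0.1241] turn [-3.900e-03  1.000e-04  2.198e-01]
```

arm_command:
  series:
    - [[-0.1, -0.005, 0], [0, 0, 0.05], 1]
    - [[-0.22, -0.013, 0], [0, 0, 0.1], 1]
    - [[-0.34, -0.02, 0], [0, 0, 0.15], 1]
    - [[-0.46, -0.028, 0], [0, 0, 0.2], 1]
    - [[-0.57, -0.035, 0], [0, 0, 0.22], 1]

```text
time: 4.9
ee_pos: [0.4904, -0.0051, 0.2677]
ee_rot: [-2.101, -2.335, 0.001]
contact_force: [-0.0, 0.2, -3.4]
width: 0.0043
gripper_force: 98.6
```

arm_command:
  series:
    - [[-0.05, -0.004, 0.06], [0, 0, 0], 1]
    - [[-0.05, -0.004, 0.12], [0, 0, 0], 1]
    - [[-0.05, -0.004, 0.18], [0, 0, 0], 1]
    - [[-0.05, -0.004, 0.22], [0, 0, 0], 1]
    - [[-0.05, -0.004, 0.22], [0, 0, 0], 1]

```text
time: 5.32
ee_pos: [0.4891, -0.0185, 0.199]
ee_rot: [-2.097, -2.331, 0.007]
contact_force: [-0.8, -0.2, -2.5]
width: 0.0046
gripper_force: 98.7
```

```bash
cat > cad.py <<'E'
from h import *
def ax(deg): a=np.radians(deg); return np.array([np.cos(a),np.sin(a)]),np.array([-np.sin(a),np.cos(a)])
plan([.4920,-.0198,.1725],6.1)
ex,ey=ax(6.1); c0=np.array([.4389,-.0637])
for n in ['scene','side']:
    im,d=bot.read_camera(n); cv2.imwrite(f'pics/{n}_now.png',im)
    W=cloud(n,d); X,Y,Z=np.moveaxis(W,-1,0); hsv=cv2.cvtColor(im,cv2.COLOR_BGR2HSV)
    blue=(d>0)&(hsv[...,1]>120)&(abs(hsv[...,0].astype(int)-110)<20)&(np.hypot(X-c0[0],Y-c0[1])<.15)
    q=W[blue]; x=(q[:,:2]-c0)@ex;y=(q[:,:2]-c0)@ey; z=q[:,2]
    zf=np.median(z[(abs(x)<.035)&(abs(y)<.05)]); A=(abs(x)<.035)&(abs(y)<.055)&(abs(z-zf)<.015)
    r=np.linalg.lstsq(np.c_[x[A],y[A],np.ones(A.sum())],z[A],rcond=None)[0]
    print(n,'floor z',r[2].round(4),'slope deg',np.degrees(r[:2]).round(2))
    P=(z>zf+.06)&(x>.02); k=np.polyfit(y[P],x[P],1) if P.sum()>20 else [0,0]
    print(' plate x',np.round(k,4),'yaw err deg',-np.degrees(k[0]).round(2),'y range',np.percentile(y[P],[1,99]).round(4) if P.sum() else '')
    m=(d>0)&(Z>zf-.01)&(Z<zf+.05)&(np.hypot(X-c0[0],Y-c0[1])<.115)&(Z>.02); q=(W[m][:,:2]-c0)@np.c_[ex,ey]
    print(' tray x',np.percentile(q[:,0],[.5,99.5]).round(4),'y',np.percentile(q[:,1],[.5,99.5]).round(4), 'rect',cv2.minAreaRect(np.float32(q)))
E
python3 cad.py
```

```text
pos [ 0.4891 -0.0185  0.199 ] shift [-0.0053  0.01    0.0883] turn [-0.0142 -0.003  -0.0013]
scene floor z 0.0429 slope deg [-0.5   0.26]
 plate x [0.0043 0.0517] yaw err deg -0.25 y range [-0.0731  0.0687]
 tray x [-0.0663  0.0546] y [-0.0751  0.0748] rect ((-0.005527537316083908, 8.757412433624268e-05), (0.12378890067338943, 0.15258991718292236), 0.25609874725341797)
side floor z 0.0433 slope deg [-0.38  0.08]
 plate x [0.026  0.0498] yaw err deg -1.49 y range [0.0121 0.0748]
 tray x [-0.0613  0.0557] y [-0.0744  0.0756] rect ((-0.002415727823972702, -8.73953104019165e-06), (0.15424001216888428, 0.12086771428585052), 89.18807220458984)
```

arm_command:
  series:
    - [[0, 0.009, 0.03], [0, 0, 0], 1]
    - [[0, 0.009, 0.06], [0, 0, 0], 1]
    - [[0, 0.009, 0.085], [0, 0, 0], 1]
    - [[0, 0.009, 0.1], [0, 0, 0], 1]
    - [[0, 0.009, 0.1], [0, 0, 0], 1]

```text
time: 5.83
ee_pos: [0.4932, -0.018, 0.171]
ee_rot: [-2.098, -2.335, 0.003]
contact_force: [-0.8, 0.5, -2.7]
width: 0.0044
gripper_force: 98.7
```

```bash
python3 cad.py; python3 -c "
from h import *
print(bot.sense()['contact_force'])"
```

```text
pos [ 0.4932 -0.018   0.171 ] shift [-0.0055 -0.0048 -0.0051] turn [-0.0052 -0.0011  0.0003]
scene floor z 0.0145 slope deg [-0.64  0.03]
 plate x [-0.0008  0.0563] yaw err deg 0.05 y range [-0.0713  0.0697]
 tray x [-0.0614  0.0601] y [-0.0756  0.0759] rect ((-0.00031688064336776733, -0.00014604628086090088), (0.1241292804479599, 0.15369513630867004), 0.08419647067785263)
side floor z 0.0142 slope deg [0.26 0.04]
 plate x [0.006 0.055] yaw err deg -0.34 y range [0.0253 0.0745]
 tray x [-0.0578  0.0624] y [-0.0747  0.0762] rect ((0.0022948123514652252, -0.0005817040801048279), (0.15407176315784454, 0.12108312547206879), 89.75782775878906)
[-0.07675592  0.14453972 -1.49740994]
```

arm_command:
  series:
    - [[0, -0.002, 0.006], [0, 0, 0], 1]
    - [[0, -0.002, 0.012], [0, 0, 0], 1]
    - [[0, -0.002, 0.016], [0, 0, 0], 1]
    - [[0, -0.002, 0.016], [0, 0, 0], 1]
    - [[0, -0.002, 0.016], [0, 0, 0], 1]

```text
time: 6.35
ee_pos: [0.4935, -0.0182, 0.1675]
ee_rot: [-2.1, -2.336, -0.0]
contact_force: [-0.4, -0.8, -2.3]
width: 0.0041
gripper_force: 98.7
```

arm_command:
  series:
    - [[0, 0, 0.002], [0, 0, 0], 1]
    - [[0, 0, 0.003], [0, 0, 0], 1]
    - [[0, 0, 0.003], [0, 0, 0], 1]

```text
time: 6.6
ee_pos: [0.4937, -0.0182, 0.1668]
ee_rot: [2.1, 2.336, 0.001]
contact_force: [0.5, 0.8, -1.7]
width: 0.0045
gripper_force: 98.9
```

arm_command:
  series:
    - [[0, 0, 0.002], [0, 0, 0], 1]
    - [[0, 0, 0.004], [0, 0, 0], 1]
    - [[0, 0, 0.004], [0, 0, 0], 1]

```text
time: 6.85
ee_pos: [0.4941, -0.0182, 0.1666]
ee_rot: [2.099, 2.336, 0.002]
contact_force: [-0.6, 0.8, 5.8]
width: 0.0046
gripper_force: 100.0
```

arm_command:
  series:
    - [[0, 0, 0.002], [0, 0, 0], 1]
    - [[0, 0, 0.004], [0, 0, 0], 1]
    - [[0, 0, 0.004], [0, 0, 0], 1]

```text
time: 7.1
ee_pos: [0.4943, -0.0181, 0.1665]
ee_rot: [2.099, 2.335, 0.003]
contact_force: [-2.1, 0.7, 12.3]
width: 0.0042
gripper_force: 101.1
```

It is in contact. I'll relax slightly, release and rise.

arm_command:
  series:
    - [[0, 0, -0.005], [0, 0, 0], 1]
    - [[0, 0, -0.005], [0, 0, 0], 0.8]
    - [[0, 0, -0.005], [0, 0, 0], 0.5]
    - [[0, 0, -0.005], [0, 0, 0], 0.5]
    - [[0, 0, -0.005], [0, 0, 0], 0.5]

```text
time: 7.52
ee_pos: [0.4934, -0.0183, 0.1654]
ee_rot: [-2.1, -2.336, 0.0]
contact_force: [0.5, -0.3, 0.1]
width: 0.0429
gripper_force: 0.0
```

arm_command:
  series:
    - [[0, 0, -0.04], [0, 0, 0], 0.5]
    - [[0, 0, -0.14], [0, 0, 0], 0.5]
    - [[0, 0, -0.26], [0, 0, 0], 0.5]
    - [[0, 0, -0.36], [0, 0, 0], 0]
    - [[0, 0, -0.36], [0, 0, 0], 0]

```text
time: 7.93
ee_pos: [0.4965, -0.0185, 0.2797]
ee_rot: [2.094, 2.329, 0.012]
contact_force: [1.7, -0.1, 0.7]
width: 0.0654
gripper_force: 0.0
```

```bash
python3 cad.py; python3 - <<'E'
from h import *
plan([.3955,-.2573,.2],96.1)
plan([.3955,-.2573,.2],60)
E
```

```text
pos [ 0.4965 -0.0185  0.2797] shift [-0.0021 -0.0197  0.3571] turn [0.023  0.0039 0.    ]
scene floor z 0.0103 slope deg [-0.16  0.08]
 plate x [-0.0061  0.0572] yaw err deg 0.35 y range [-0.0727  0.0699]
 tray x [-0.0607  0.0606] y [-0.0762  0.0754] rect ((9.179115295410156e-05, -0.00021059811115264893), (0.15324102342128754, 0.12264861911535263), 89.81989288330078)
side floor z 0.0091 slope deg [-0.17 -0.16]
 plate x [-0.0029  0.0585] yaw err deg 0.17 y range [-0.047   0.0746]
 tray x [-0.0574  0.0621] y [-0.0776  0.0758] rect ((0.002396862953901291, -0.0014243125915527344), (0.15601329505443573, 0.12023810297250748), 89.67310333251953)
pos [ 0.4939 -0.0183  0.2746] shift [-0.7572 -0.4114  0.2478] turn [ 0.0031  0.0043 -2.9999]
pos [ 0.4939 -0.0183  0.2746] shift [-0.7572 -0.4114  0.2478] turn [ 0.004   0.0029 -1.7966]
```

View pics/scene_now.png

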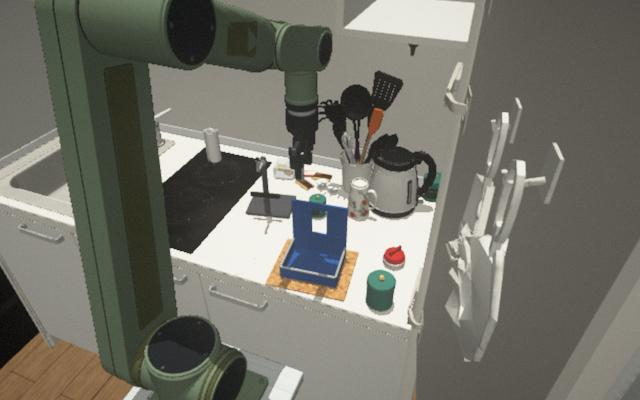

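The caddy stands upright on the mat, centred within 1–2 mm, at (315,262). The tin is at (380,290), near the right-hand wall, and the timer is at (394,257). Before choosing the grasp direction I'll check the wall clearance.

arm_command:
  series:
    - [[-0.1, -0.05, 0], [0, 0, 0.2], 0]
    - [[-0.2, -0.1, 0], [0, 0, 0.4], 0]
    - [[-0.3, -0.16, 0], [0, 0, 0.6], 0]
    - [[-0.41, -0.22, 0], [0, 0, 0.8], 0]
    - [[-0.52, -0.28, 0], [0, 0, 1.0], 0]

```text
time: 8.45
ee_pos: [0.4248, -0.1831, 0.2718]
ee_rot: [-2.634, -1.706, 0.003]
contact_force: [0.7, 0.3, 0.6]
width: 0.0856
gripper_force: 0.0
```

```bash
python3 - <<'E'
from h import *
for n in ('scene','side'):
    d=np.load(n+'0.npz')['d']; W=cloud(n,d); X,Y,Z=np.moveaxis(W,-1,0)
    m=(d>0)&(X>.3)&(X<.5)&(Y<-.295)&(Y>-.6)&(Z>.02)&(Z<.35)
    print(n,m.sum(),np.percentile(Y[m],[50,90,97,99.5]) if m.any() else '')
s=bot.sense(); im,d=bot.read_camera('wrist'); W=cloud('wrist',d,s); X,Y,Z=np.moveaxis(W,-1,0); print(s['q'])
m=(d>0)&(np.hypot(X-.395,Y+.257)<.06)&(Z>.066)&(Z<.084); print(m.sum(), cv2.minEnclosingCircle(np.float32(W[m][:,:2])) if m.any() else '')
for yaw in (-24,-40,-84): plan([.3955,-.2573,.15],yaw)
cv2.imwrite('pics/w2.png',im)
E
```

```text
scene 1347 [-0.35679642 -0.33980139 -0.33582139 -0.334237  ]
side 7843 [-0.3553618  -0.35055053 -0.33706588 -0.33371263]
[-4.31736303e-01  1.30879465e-01  1.76988098e+00  4.50079591e-05
  1.24457864e+00 -1.04216125e-02]
2527 ((0.39273226261138916, -0.258321076631546), 0.03489800915122032)
pos [ 0.4225 -0.1887  0.2718] shift [-0.243   0.0148  0.4075] turn [-0.0071  0.0115 -0.0198]
pos [ 0.4225 -0.1887  0.2718] shift [-0.243   0.0148  0.4075] turn [-0.0055  0.0124  0.5135]
pos [ 0.4225 -0.1887  0.2718] shift [-0.243   0.0148  0.4075] turn [-5.0000e-04  1.4100e-02  1.9802e+00]
```

View pics/w2.png

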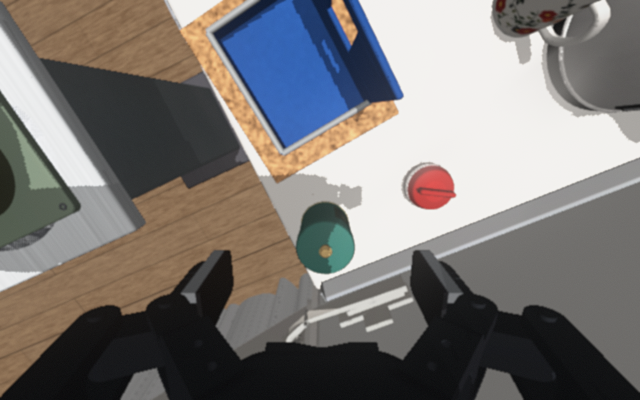

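The wrist picture shows the tin at (326,245), clear of the timer at (430,187), with the wall edge beyond it at y ≈ -0.334. The present finger yaw has room.

arm_command:
  series:
    - [[-0.08, 0.005, 0.1], [0, 0, 0], 0]
    - [[-0.16, 0.01, 0.2], [0, 0, 0], 0]
    - [[-0.243, 0.015, 0.3], [0, 0, 0], 0]
    - [[-0.243, 0.015, 0.36], [0, 0, 0], 0]
    - [[-0.243, 0.015, 0.36], [0, 0, 0], 0]

```text
time: 8.92
ee_pos: [0.3975, -0.2495, 0.1604]
ee_rot: [-2.626, -1.705, 0.007]
contact_force: [-1.6, 0.5, 0.3]
width: 0.0854
gripper_force: 0.0
```

```bash
python3 - <<'E'
from h import *
s=bot.sense(); im,d=bot.read_camera('wrist'); W=cloud('wrist',d,s); X,Y,Z=np.moveaxis(W,-1,0)
m=(d>0)&(np.hypot(X-.395,Y+.257)<.06)&(Z>.066)&(Z<.084); print(m.sum(), cv2.minEnclosingCircle(np.float32(W[m][:,:2])) if m.any() else '')
plan([.3945,-.2578,.053],-24.6)
E
```

```text
6269 ((0.3928864598274231, -0.25849857926368713), 0.03466189280152321)
pos [ 0.3992 -0.2498  0.1628] shift [-0.0313 -0.0005  0.3659] turn [-0.0145 -0.0029  0.0216]
```

arm_command:
  series:
    - [[-0.031, -0.003, 0.05], [0, 0, 0], 0]
    - [[-0.031, -0.003, 0.15], [0, 0, 0], 0]
    - [[-0.031, -0.003, 0.25], [0, 0, 0], 0]
    - [[-0.031, -0.003, 0.33], [0, 0, 0], 0]
    - [[-0.031, -0.003, 0.36], [0, 0, 0], 0]

```text
time: 9.38
ee_pos: [0.3959, -0.2575, 0.0558]
ee_rot: [-2.629, -1.713, 0.002]
contact_force: [-0.8, -0.6, -0.3]
width: 0.0856
gripper_force: 0.0
```

arm_command:
  series:
    - [[0, 0, 0], [0, 0, 0], 0.5]
    - [[0, 0, 0], [0, 0, 0], 1]
    - [[0, 0, 0], [0, 0, 0], 1]
    - [[0, 0, 0], [0, 0, 0], 1]
    - [[0, 0, 0], [0, 0, 0], 1]
  force: 40

```text
time: 9.8
ee_pos: [0.3973, -0.2593, 0.0588]
ee_rot: [2.631, 1.712, 0.002]
contact_force: [0.1, -0.6, -1.3]
width: 0.0664
gripper_force: 44.7
```

arm_command:
  series:
    - [[0, 0, -0.06], [0, 0, 0], 1]
    - [[0, 0, -0.15], [0, 0, 0], 1]
    - [[0, 0, -0.25], [0, 0, 0], 1]
    - [[0, 0, -0.36], [0, 0, 0], 1]
    - [[0, 0, -0.4], [0, 0, 0], 1]

```text
time: 10.22
ee_pos: [0.3983, -0.2601, 0.1826]
ee_rot: [2.627, 1.709, 0.005]
contact_force: [-0.1, -1.0, -1.3]
width: 0.0663
gripper_force: 45.2
```

```bash
python3 - <<'E'
from h import *
plan([.432,-.0645,.175],-83.9); print(bot.sense()['width'])
E
```

```text
pos [ 0.3983 -0.2601  0.1826] shift [ 0.6417 -0.1618  0.0229] turn [ 0.0164 -0.006   2.    ]
0.06629714152603453
```

arm_command:
  series:
    - [[0.06, -0.015, 0], [0, 0, 0.2], 1]
    - [[0.12, -0.03, 0], [0, 0, 0.4], 1]
    - [[0.19, -0.047, 0], [0, 0, 0.6], 1]
    - [[0.26, -0.065, 0], [0, 0, 0.8], 1]
    - [[0.32, -0.081, 0], [0, 0, 1.0], 1]

```text
time: 10.63
ee_pos: [0.4132, -0.1602, 0.1784]
ee_rot: [2.989, 0.965, 0.002]
contact_force: [0.4, -0.8, -0.2]
width: 0.0665
gripper_force: 45.2
```

```bash
python3 - <<'E'
from h import *
plan([.432,-.0645,.175],-83.9)
E
```

```text
pos [ 0.4132 -0.1602  0.1784] shift [ 0.2373 -0.2221  0.0114] turn [ 0.0012 -0.0023  0.9896]
```

arm_command:
  series:
    - [[0.06, -0.055, 0], [0, 0, 0.2], 1]
    - [[0.12, -0.11, 0], [0, 0, 0.4], 1]
    - [[0.18, -0.165, 0], [0, 0, 0.6], 1]
    - [[0.237, -0.222, 0], [0, 0, 0.8], 1]
    - [[0.237, -0.222, 0], [0, 0, 0.99], 1]

```text
time: 11.05
ee_pos: [0.4317, -0.0625, 0.1783]
ee_rot: [-3.135, -0.172, -0.002]
contact_force: [-0.0, -0.5, -1.7]
width: 0.066
gripper_force: 45.3
```

```bash
python3 cad.py; python3 - <<'E'
from h import *
plan([.432,-.0645,.0685],-83.9)
n='side'; im,d=bot.read_camera(n); W=cloud(n,d)
hsv=cv2.cvtColor(im,cv2.COLOR_BGR2HSV); m=(d>0)&(abs(hsv[...,0].astype(int)-82)<12)&(hsv[...,1]>110)&(np.hypot(W[...,0]-.432,W[...,1]+.064)<.08)
print(m.sum(),np.percentile(W[m],[1,50,99],0).round(3))
cv2.imwrite('pics/s2.png',cv2.resize(im[120:340,260:500],None,fx=2.4,fy=2.4))
E
```

```text
pos [ 0.4317 -0.0625  0.1783] shift [ 0.2152 -0.1196  0.02  ] turn [ 3.0000e-04 -4.5000e-03 -2.9942e+00]
scene floor z 0.0103 slope deg [-0.38  0.01]
 plate x [0.0051 0.0573] yaw err deg -0.29 y range [-0.0735  0.0689]
 tray x [-0.0609  0.0609] y [-0.0762  0.0755] rect ((-0.0006227754056453705, -0.00030912458896636963), (0.12436860799789429, 0.1529490351676941), 0.2266063094139099)
side floor z 0.0091 slope deg [-0.08 -0.11]
 plate x [-0.0016  0.0573] yaw err deg 0.09 y range [-0.0656  0.0739]
 tray x [-0.0574  0.0621] y [-0.0763  0.0762] rect ((0.0016867183148860931, -0.0002450495958328247), (0.1530449539422989, 0.11962392926216125), 89.21479797363281)
pos [ 0.4315 -0.0648  0.1783] shift [ 0.0012 -0.0009  0.3659] turn [ 0.0007 -0.0022  0.0145]
201 [[ 0.4   -0.079  0.13 ]
 [ 0.43  -0.041  0.174]
 [ 0.46  -0.03   0.2  ]]
```

View pics/s2.png

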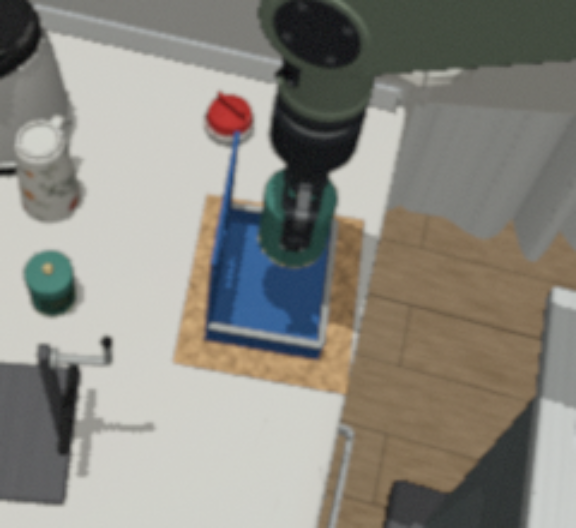

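The tin hangs upright over the tray's middle at (298,220) in the crop. I'll lower it.

arm_command:
  series:
    - [[0, 0, 0.08], [0, 0, 0], 1]
    - [[0, 0, 0.17], [0, 0, 0], 1]
    - [[0, 0, 0.26], [0, 0, 0], 1]
    - [[0, 0, 0.32], [0, 0, 0], 1]
    - [[0, 0, 0.345], [0, 0, 0], 1]

```text
time: 11.62
ee_pos: [0.4298, -0.066, 0.0722]
ee_rot: [-3.136, -0.177, 0.006]
contact_force: [-0.8, -0.2, -1.6]
width: 0.0661
gripper_force: 45.3
```

arm_command:
  series:
    - [[0, 0, 0.004], [0, 0, 0], 1]
    - [[0, 0, 0.008], [0, 0, 0], 1]
    - [[0, 0, 0.012], [0, 0, 0], 1]
    - [[0, 0, 0.014], [0, 0, 0], 1]
    - [[0, 0, 0.014], [0, 0, 0], 1]

```text
time: 12.03
ee_pos: [0.432, -0.0657, 0.0708]
ee_rot: [3.136, 0.176, 0.003]
contact_force: [-0.6, -0.7, -1.3]
width: 0.0663
gripper_force: 45.3
```

arm_command:
  series:
    - [[0, 0, 0.002], [0, 0, 0], 1]
    - [[0, 0, 0.004], [0, 0, 0], 1]
    - [[0, 0, 0.006], [0, 0, 0], 1]
    - [[0, 0, 0.006], [0, 0, 0], 1]

```text
time: 12.37
ee_pos: [0.4314, -0.0655, 0.0682]
ee_rot: [-3.137, -0.176, -0.0]
contact_force: [0.1, 0.2, -0.7]
width: 0.0662
gripper_force: 45.3
```

arm_command:
  series:
    - [[0, 0, 0.002], [0, 0, 0], 1]
    - [[0, 0, 0.004], [0, 0, 0], 1]
    - [[0, 0, 0.004], [0, 0, 0], 1]
    - [[0, 0, 0.004], [0, 0, 0], 1]

```text
time: 12.7
ee_pos: [0.4316, -0.0655, 0.0674]
ee_rot: [-3.137, -0.175, -0.001]
contact_force: [-0.9, 1.5, 4.5]
width: 0.0664
gripper_force: 45.4
```

arm_command:
  series:
    - [[0, 0, 0.002], [0, 0, 0], 1]
    - [[0, 0, 0.004], [0, 0, 0], 1]
    - [[0, 0, 0.004], [0, 0, 0], 1]
    - [[0, 0, 0.004], [0, 0, 0], 1]

```text
time: 13.03
ee_pos: [0.432, -0.0654, 0.0673]
ee_rot: [-3.137, -0.175, -0.003]
contact_force: [-2.4, 3.3, 16.0]
width: 0.0662
gripper_force: 45.7
```

arm_command:
  series:
    - [[0, 0, -0.005], [0, 0, 0], 1]
    - [[0, 0, -0.005], [0, 0, 0], 0.1]
    - [[0, 0, -0.005], [0, 0, 0], 0]
    - [[0, 0, -0.005], [0, 0, 0], 0]
    - [[0, 0, -0.005], [0, 0, 0], 0]

```text
time: 13.45
ee_pos: [0.4313, -0.0656, 0.067]
ee_rot: [-3.137, -0.175, 0.001]
contact_force: [0.5, -0.4, 0.7]
width: 0.0854
gripper_force: 0.0
```

arm_command:
  series:
    - [[0, 0, -0.02], [0, 0, 0], 0]
    - [[0, 0, -0.08], [0, 0, 0], 0]
    - [[0, 0, -0.2], [0, 0, 0], 0]
    - [[0, 0, -0.33], [0, 0, 0], 0]
    - [[0, 0, -0.46], [0, 0, 0], 0]

```text
time: 13.87
ee_pos: [0.4307, -0.0655, 0.2069]
ee_rot: [-3.136, -0.175, 0.002]
contact_force: [1.6, 0.3, -0.6]
width: 0.0854
gripper_force: 0.0
```

arm_command:
  series:
    - [[0, 0, -0.1], [0, 0, 0], 0]
    - [[0, 0, -0.2], [0, 0, 0], 0]
    - [[0, 0, -0.2], [0, 0, 0], 0]
    - [[0, 0, -0.2], [0, 0, 0], 0]
    - [[0, 0, -0.2], [0, 0, 0], 0]

```text
time: 14.28
ee_pos: [0.4307, -0.0655, 0.2646]
ee_rot: [-3.136, -0.175, 0.002]
contact_force: [-0.1, 0.4, -0.9]
width: 0.0856
gripper_force: 0.0
```

```bash
python3 cad.py; python3 - <<'E'
from h import *
for n in ('scene','side'):
    im=cv2.imread(f'pics/{n}_now.png'); im2,d=bot.read_camera(n); W=cloud(n,d); X,Y,Z=np.moveaxis(W,-1,0)
    m=(d>0)&(np.hypot(X-.432,Y+.065)<.045)&(Z>.07)&(Z<.093); print(n,cv2.minEnclosingCircle(np.float32(W[m][:,:2])),np.percentile(Z[m],[50,99]))
    for t in ('egg_timer','mug_floral'):
        r=bot.trace(t,n)[0]; q=W[r['pixels']&(d>0)]; print(t,np.median(q,0).round(3))
a=cv2.imread('pics/scene_now.png')[150:330,240:480];b=cv2.imread('pics/side_now.png')[130:310,260:500]
cv2.imwrite('pics/fin.png',cv2.resize(np.hstack([a,b]),None,fx=1.66,fy=1.66))
E
```

```text
pos [ 0.4307 -0.0655  0.2646] shift [ 0.2204 -0.1283  0.3069] turn [-2.70e-03  1.30e-03 -2.99e+00]
scene floor z 0.0103 slope deg [ 0.34 -0.08]
 plate x [0.0017 0.0575] yaw err deg -0.1 y range [-0.072   0.0697]
 tray x [-0.061   0.0604] y [-0.0763  0.0749] rect ((-0.00045781955122947693, -0.00028668344020843506), (0.15289925038814545, 0.12362263351678848), 89.92713165283203)
side floor z 0.0091 slope deg [-0.1  -0.15]
 plate x [0.0107 0.0563] yaw err deg -0.62 y range [-0.0648  0.0742]
 tray x [-0.0573  0.0619] y [-0.0767  0.0759] rect ((0.0015902258455753326, -0.0008123070001602173), (0.15612560510635376, 0.12013787776231766), 89.14704895019531)
scene ((0.4278442859649658, -0.06003107130527496), 0.03809740021824837) [0.08652379 0.09159502]Traceback (most recent call last):
  File "<stdin>", line 6, in <module>
IndexError: list index out of range
```

```bash
python3 - <<'E'
import cv2,numpy as np
a=cv2.imread('pics/scene_now.png')[150:330,240:480];b=cv2.imread('pics/side_now.png')[130:310,260:500]
cv2.imwrite('pics/fin.png',cv2.resize(np.hstack([a,b]),None,fx=1.66,fy=1.66))
E
```

```text
(no output)
```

View pics/fin.png

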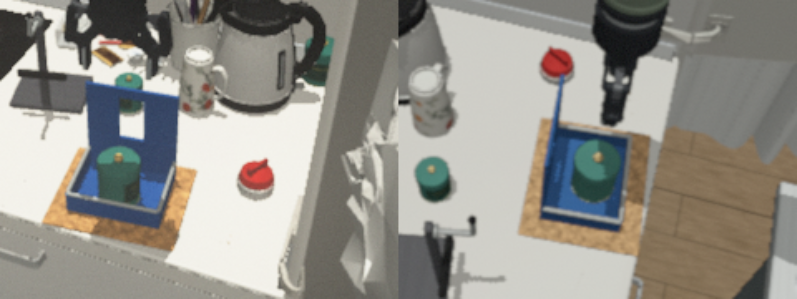

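The tin stands upright in the caddy, at (118,170) in the left crop and (596,170) in the right. The caddy is centred on the mat, the timer and mug haven't moved, and the gripper is clear. I'll hand the job in.

```bash
python3 -c "
from plant import bot
print(bot.sign_off())"
```

```text
the job is handed in; nothing more can be done
None
```

The job is handed in: the blue caddy stands centred on the cork mat, long side along the mat's, with the larger green tea tin upright on its floor; the egg timer and mug were left alone, and the arm took about 15 s.

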